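# Set the vacuum bleed valve and lock it

### The job

Open the vacuum bleed valve: turn its black knob counter-clockwise (seen from above), letting go and regripping as needed, until the white pointer line on it points at the red marker on the dial. Let go of the knob, then screw the knurled brass lock ring below it clockwise until it is tight down on its shoulder and will turn no further, with the knob still on the marker. Leave the other things on the bench where they are.

Things in the scene. Friction and masses are not known exactly. Their poses are not given: they have to be found in the camera images.
- bleed_valve: vacuum bleed valve fixed to the bench: aluminium base 116 x 116 x 22 mm, brass hose barbs at its +y and -y sides (out to 82 mm), on it a round white dial, diameter 106, top 30 mm high. Origin: on the valve's upright axis at bench height; z up. Lock ring and knob are stacked on this axis; all heights given are above the bench. Ring and knob do not turn each other
- marker_tab (a point): red tab (about 14 x 7 x 3 mm, top 33 mm high) at the edge of the dial, 48 mm from the axis. It shows the wanted setting and does not move. Its x axis points from the valve's axis outward through the tab, z up
- marker (a joint): angle of the red marker round the valve's axis from the valve's own x axis, rad, counter-clockwise positive; same zero as the knob's angle
- knob (a joint): angle of the knob's white pointer line from the valve's own x axis, rad, counter-clockwise (opening) positive, 0 to 4.8. At the start it is 1.9 to 2.9 rad below the marker's angle. The knob rises 2 mm per rad as it opens, turns with about 0.06 N m and stays where it is left
- knob_centre (a point): centre of the round, fluted black knob, diameter 34, height 26 mm; underside 66 mm high at angle 0, 2 mm higher for each rad of opening. x axis along the white pointer line, z up. Free all round; the nearest thing below is the lock ring
- knob_pointer (a point): outer end of the white pointer line on top of the knob, 16 mm from the axis; x axis along the line, outward
- ring_centre (a point): centre of the knurled brass lock ring, diameter 54, height 18 mm, under the knob (the knob can stay between the fingers as they reach down to the ring). Clockwise from above it screws down 1.6 mm per rad. It starts loose, 1.6 to 2.4 rad short of tight, underside 42 to 44 mm high; it turns with about 0.12 N m and does not fall back
- ring_seat (a point): on the axis, top of the dark steel shoulder (diameter 45 mm, 40 mm high) on which the lock ring comes down. There the ring meets a hard stop and is tight; the ring angle at which this happens varies and cannot be seen, so feel for it (0.5 N m is plenty). At the start the gap between shoulder and ring is 2.5 to 4 mm
- tube_tray_a: white tube tray with dark caps, 89 x 162 x 44 mm; bystander, leave alone; origin at the centre of its underside
- petri_a: closed petri dish, diameter 90, height 14 mm; bystander, leave alone; origin at the centre of its underside
- cup_a: specimen cup with red lid, diameter 62, height 69 mm; bystander, leave alone; origin at the centre of its underside
- cup_b: specimen cup with yellow lid, diameter 62, height 69 mm; bystander, leave alone; origin at the centre of its underside
- cup_c: specimen cup with red lid, diameter 62, height 69 mm; bystander, leave alone; origin at the centre of its underside
- cartridge_c: flat white test cartridge, 44 x 62 x 10 mm; bystander, leave alone; origin at the centre of its underside

How it is judged:
By the outcome, as a careful person would: the job done as asked, in the order asked, and still so for the second after the job is handed in, with the robot touching nothing.
It also fails if it takes over 72 s, if anything falls off the work surface, if the arm or the gripper's body presses on something with over 40 N, if the wrist force passes 120 N, or if a joint passes its speed limit or range.

### The arm

A 7-joint arm with a two-finger parallel gripper is mounted at the origin on a cart in front of the work surface, level with it; the furniture and walls round the work are solid. World frame = base frame: x ahead of the robot, y to its left, z up, the work surface at z = 0. Lengths are in mm, angles in rad, forces in N, time in s.
With the tool pointing down it reaches from about 400 to 750 mm from the base axis. Payload 19.5 kg.
Tool frame: the origin (TCP) lies between the finger pads; the fingertips stand 11 mm ahead of it and the grasp point (between the pads) lies 8 mm behind it (tip_extent is the distance from the TCP to the fingertips, in mm); y points along the fingers, z is the direction in which the jaws open and shut, and the axes are right-handed (so a half turn about y gives the same grasp; the last joint's range is limited). The gripper opens to 85 mm and grips with 20 to 120 N. Pads are 22 mm wide; open, the fingers measure 114 mm over their backs; the gripper's body (76 mm by 85 mm) begins 54 mm behind the grasp point. The pads swing forward as they close: fully open they stand 13 mm farther back than shut.
Start: joints at [-1.24, 0.707, -0.028, 1.485, 0.022, 0.951, -0.075], TCP at [209.415, 535.482, 242.268] pointing down, gripper open.
Joint ranges: [-2.71, 2.71], [-0.32, 2.16], [-1.57, 1.52], [0, 2.45], [-1.46, 4.6], [0, 2.02], [-2.83, 2.83]. Speed limits (rad/s): [1.89, 1.89, 2.57, 2.57, 3.01, 3.01, 3.01].

### API

Orientations are given as [roll, pitch, yaw] about the fixed x, y, z axes, in that order (R = Rz(yaw) Ry(pitch) Rx(roll)).
In Python, from rig import get_obs, read_camera, finish_job, tip_extent gives the robot as it stands.
- The arm moves only by the tool servo_tool, never from a script. Its argument "rows" is a list of rows, each a list of 6 numbers: the shift along the tool's x, y, z in cm, then the turn, a rotation vector about the tool's x, y, z in degrees. In form: [[dx, dy, dz, ax, ay, az], ...]. A call has 1 to 20 rows; each row is the pose to reach, as a shift and turn from the pose measured when the call began, along the tool's axes at that moment; what a row does not reach only later rows make up. A row lasts 1/10 s, in which the tool goes at most 50 mm and 8.59 degrees, less where a joint would pass 70% of its speed; a pose out of reach is approached as far as the arm can. A call with a gripper value outside its range is refused whole. "claw" is the closure in counts, from 0 (fully open) to 255 (shut), set as the call begins (left out, the last holds). The fingers move at their own pace and stop on an object; the grip force is fixed at half the most. Time passes only in rows, so rows that repeat a pose let the fingers close. It gives the time, the measured TCP pose, the force and the opening at its end, in the units of the state.
- get_obs(): the state, without advancing time (a new reading comes with each control period).
- read_camera(name): name is "side" or "top" or "wrist"; returns a dict with "image" (420x560x3 uint8, red, green, blue), "K" (3x3 intrinsics, pixels), "k1" (the pictures are not rectified: a ray, as slopes to the right and down, at radius r is drawn at 1 + k1 r^2 times it, then the intrinsics apply), "world_to_cam" (4x4, takes a point from world to camera coordinates). Camera axes: x right, y up, looking along -z (the intrinsics and any distortion apply to the point x, -y, -z); pixel columns grow to the right and rows downward; lengths in mm; the calibration is good to about 2 mm. A picture is of the moment at which its call begins. There is no depth.
- finish_job(): hands the job in, once; it reports no verdict.
The state is a dict: "time": time; "qpos": joint angles; "dq": joint speeds; "joint_torque": joint torques, N m; "ee_pos": TCP position; "orientation": TCP orientation; "ft_force": force on the tool from outside, world axes, zero at the start; "wrist_torque": the same for the moment, N m; "width": opening from 0.0 (shut) to 1.0 (fully open).
Only numpy, scipy, OpenCV 4.12 (cv2) and the standard library are available. Lean on these libraries where they do the work, as an engineer would, in place of code of your own. Each camera call takes 0.05 s, during which the arm holds its last target. There are 200 camera calls.

## Working session

There is one attempt and no reset: what is moved stays moved. The work goes in short steps, Python scripts to look and compute and a tool call to move; the robot and the scene stay as the last step left them, time stands still between calls to the robot, and variables do not carry over. Pictures are saved under pics/ and viewed, about 8 in all and at most 12, crops included, and the job is handed in when it is done.

Besides the shell and the picture viewer there is one more tool, called as name(argument=value, ...) on one line, values as JSON. servo_tool: Moves the arm, as the interface text tells. Its arguments: {"type":"object","properties":{"rows":{"type":"array"},"claw":{"type":"number"}},"required":["rows"]}

```bash
ls; mkdir -p pics
cat > h.py <<'E'
import numpy as np, cv2
from rig import get_obs, read_camera, finish_job, tip_extent
from scipy.spatial.transform import Rotation as R
def ray(c,u,v):
    K=c["K"]; d=np.array([(u-K[0,2])/K[0,0],(v-K[1,2])/K[1,1]]); s=d.copy()
    for _ in range(20): s=d/(1+c["k1"]*(s@s))
    M=np.array(c["world_to_cam"]); Rm=M[:3,:3]; o=-Rm.T@M[:3,3]
    return o, Rm.T@np.array([s[0],-s[1],-1])
def onz(c,u,v,z):
    o,d=ray(c,u,v); return o+d*(z-o[2])/d[2]
def proj(c,p):
    M=np.array(c["world_to_cam"]); q=M[:3,:3]@p+M[:3,3]; s=np.array([q[0],-q[1]])/-q[2]
    s=s*(1+c["k1"]*(s@s)); K=c["K"]; return K[0,0]*s[0]+K[0,2],K[1,1]*s[1]+K[1,2]
def save(c,n): cv2.imwrite("pics/"+n+".png",c["image"][:,:,::-1])
E
python3 - <<'E'
from h import *
o=get_obs(); print(o, tip_extent)
ims=[]
for n in("top","side"):
    c=read_camera(n); np.save("pics/"+n+".npy",c,allow_pickle=True); save(c,n+"0"); print(n,c["K"],c["k1"],c["world_to_cam"])
E
```

```text
pics
{'time': 0.0, 'qpos': array([-1.23967425,  0.70709486, -0.02763421,  1.48498741,  0.02199093,
        0.95092507, -0.07550174]), 'dq': array([-0.00118659, -0.00108293, -0.00039403,  0.00053552,  0.00164802,
        0.00025717, -0.0004585 ]), 'joint_torque': array([-1.48909923e-03, -8.83224177e+01,  1.23394780e+00, -2.36162084e+01,
        1.69337390e-02,  6.68392822e-03,  2.89353117e-06]), 'ee_pos': array([209.33900025, 535.26465563, 241.83471073]), 'orientation': array([-1.57190894e+00, -1.82375068e-05, -3.72816078e-01]), 'ft_force': array([ 0.11564753, -0.3923597 ,  0.80467164]), 'wrist_torque': array([0.00996177, 0.05691731, 0.00018283]), 'width': 0.9978100411419892} 11.0
top [[474.19734419   0.         275.07870482]
 [  0.         474.19734419 212.56310078]
 [  0.           0.           1.        ]] 0.03999129656282172 [[ 4.74192507e-02 -9.98857607e-01  5.90718171e-03 -7.99149835e+01]
 [ 9.72039766e-01  4.75060869e-02  2.29960573e-01 -4.88750559e+02]
 [-2.29978495e-01 -5.16254256e-03  9.73182018e-01 -1.39821170e+03]
 [ 0.00000000e+00  0.00000000e+00  0.00000000e+00  1.00000000e+00]]
side [[512.03003363   0.         270.98637044]
 [  0.         512.03003363 207.31163805]
 [  0.           0.           1.        ]] -0.005829322713046756 [[ 9.95401931e-01 -9.38331739e-02  1.92440123e-02 -4.58217191e+02]
 [ 4.94379396e-02  6.75357814e-01  7.35831307e-01 -5.07334312e+01]
 [-8.20419811e-02 -7.31496520e-01  6.76891391e-01 -1.37700094e+03]
 [ 0.00000000e+00  0.00000000e+00  0.00000000e+00  1.00000000e+00]]
```

View pics/top0.png

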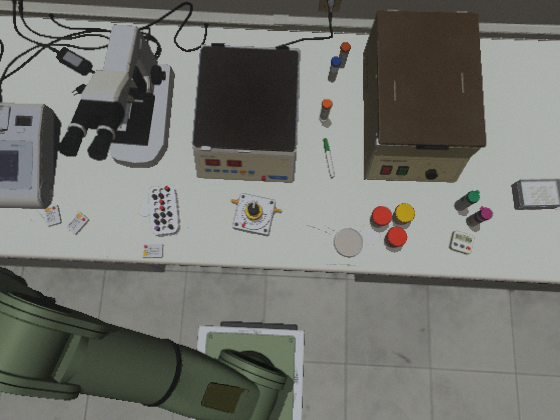

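View pics/side0.png

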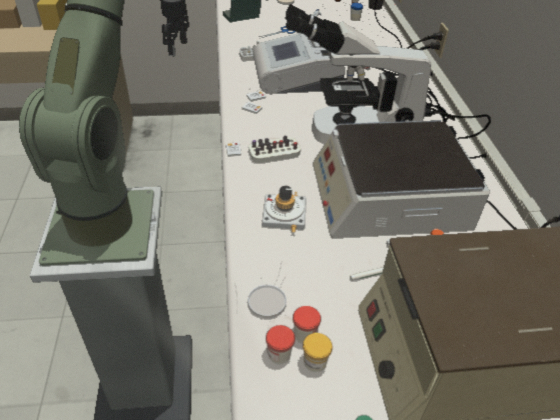

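The top view shows the valve at about (254,212), the box behind it with its front face at rows 150–180, the tray at (164,210) and the dish at (348,242). The side view shows the knob at (287,192) over the dial.

Run:
```python
from h import *
t=np.load("pics/top.npy",allow_pickle=True).item(); s=np.load("pics/side.npy",allow_pickle=True).item()
print("dial top",onz(t,254,213,30),"knob top",onz(t,254,210,95))
print("side",onz(s,287,190,95), onz(s,285,210,22))
for p in[(205,178),(292,181)]: print("box front",onz(t,*p,0))
print("tray",onz(t,178,235,44),"petri",onz(t,348,242,14))
# crops
a=cv2.resize(t["image"][180:245,220:290],None,fx=8,fy=8,interpolation=cv2.INTER_CUBIC)
cv2.imwrite("pics/crop_t.png",a[:,:,::-1])
```

```text
dial top [493.83804291   9.59064216  30.        ] knob top [487.88575875   6.8160054   95.        ]
side [501.36137667   2.79184842  95.        ] [498.9088534    3.70077303  22.        ]
box front [609.48443604 176.42395059   0.        ]
box front [ 613.32294447 -105.84774749    0.        ]
tray [410.33203548 236.59904822  44.        ] petri [ 419.16868556 -287.55018656   14.        ]
```

View pics/crop_t.png

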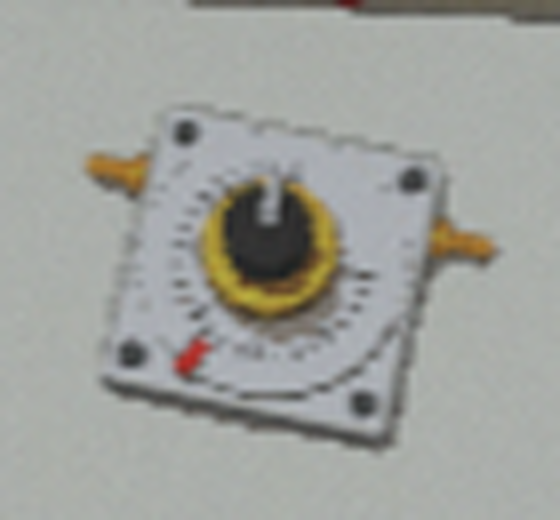

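The crop shows the pointer aiming up (world +x) and the red tab at lower left, so roughly 2.6 rad counter-clockwise to go. The valve is near (495, 6). I'm moving above it and turning the wrist toward its clockwise end, so one grip may cover the whole turn.

servo_tool(rows=[[0.46,0.02,-0.39,0,1,0],[1.4,0.06,-1.2,0,3,0],[2.8,0.12,-2.3,0,6,0],[4.6,0.2,-3.9,0,10,0],[6.9,0.3,-5.8,0,15,0],[9.6,0.4,-8.1,0,21,0],[12.4,0.5,-10.5,0,27,0],[15.6,0.7,-13.2,0,34,0],[18.8,0.8,-15.9,0,41,0],[22.0,1.0,-18.6,0,48,0],[25.2,1.1,-21.3,0,55,0],[28.5,1.2,-24.1,0,62,0],[31.7,1.4,-26.8,0,69,0],[34.9,1.5,-29.5,0,76,0],[37.6,1.6,-31.8,0,82,0],[39.9,1.7,-33.8,0,87,0],[42.2,1.8,-35.7,0,92,0],[44.1,1.9,-37.2,0,96,0],[45.4,2,-38.4,0,99,0],[45.9,2,-38.8,0,100,0]])

```text
time: 2.1
ee_pos: [495.6, 5.3, 222.1]
orientation: [-1.571, -0.002, -2.122]
ft_force: [-0.6, 0.6, -0.3]
width: 1.003
```

Run:
```python
from h import *
o=get_obs(); print({k:np.round(v,3) for k,v in o.items() if k!='joint_torque'})
c=read_camera("wrist"); np.save("pics/wrist1.npy",c,allow_pickle=True); save(c,"wrist1")
M=c["world_to_cam"]; print(-M[:3,:3].T@M[:3,3], M[2,:3]); print(proj(c,np.array([495,6,95])))
```

```text
{'time': np.float64(2.1), 'qpos': array([-0.283,  0.65 ,  0.372,  1.803, -0.326,  0.75 , -0.29 ]), 'dq': array([ 0.068,  0.036,  0.017, -0.088, -0.025,  0.067, -0.028]), 'ee_pos': array([495.618,   5.252, 222.092]), 'orientation': array([-1.571e+00, -2.000e-03, -2.122e+00]), 'ft_force': array([-0.572,  0.605, -0.341]), 'wrist_torque': array([ 0.003, -0.016,  0.024]), 'width': np.float64(1.003)}
[533.4020482   67.97457477 353.33440784] [0.15127702 0.24619457 0.95734189]
(np.float64(279.1395347479026), np.float64(198.81779332999935))
```

View pics/wrist1.png

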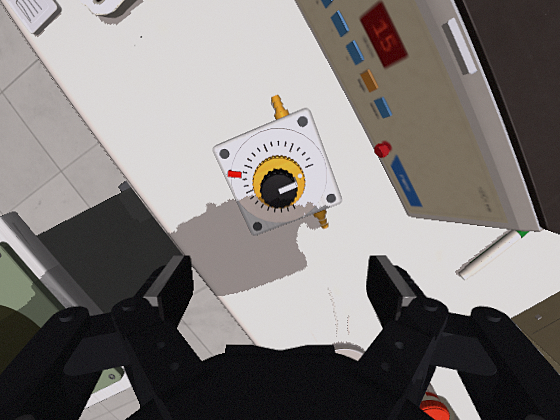

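The wrist view shows the knob at (279,188), its pointer tip at about (296,184), the red tab at (234,174) and the base corners around them. Next I measure these.

```bash
cat > meas.py <<'E'
from h import *
import sys
c=np.load(sys.argv[1],allow_pickle=True).item(); x0,y0,x1,y1=map(int,sys.argv[2:6]); zt=float(sys.argv[6])
im=c["image"].astype(int); r,g,b=im[...,0],im[...,1],im[...,2]
w=np.zeros(r.shape,bool); w[y0:y1,x0:x1]=1
def big(m):
    n,l,st,ce=cv2.connectedComponentsWithStats((m&w).astype(np.uint8)); i=1+np.argmax(st[1:,4]); return l==i,ce[i],st[i,4]
red,cr,n=big((r>150)&(g<80)&(b<80)); print("red",cr,n,onz(c,*cr,33))
br,cb,n=big((r-b>60)&(g>80)); print("brass",cb,n)
dk,ck,n=big((im.max(2)<75)); 
hull=cv2.convexHull(np.argwhere(dk)[:,::-1].astype(np.int32)); mask=cv2.fillConvexPoly(np.zeros(r.shape,np.uint8),hull,1)>0
print("dark hull",np.argwhere(mask).mean(0)[::-1],mask.sum(),n)
wh,cw,n=big(mask&(im.min(2)>130)); pts=np.array([onz(c,u,v,zt)[:2] for v,u in np.argwhere(wh)])
m=pts.mean(0); U,S,V=np.linalg.svd(pts-m); p=(pts-m)@V[0]; print("white",cw,n,"ends",m+V[0]*p.max(),m+V[0]*p.min(), "dir",np.arctan2(V[0][1],V[0][0]))
hc=np.argwhere(mask).mean(0)[::-1]; print("hull on mid z",onz(c,*hc,zt-8), "width top",n)
E
python3 meas.py pics/wrist1.npy 210 105 345 235 95
python3 - <<'E'
from h import *
c=np.load("pics/wrist1.npy",allow_pickle=True).item()
cs=[onz(c,u,v,22) for u,v in [(224,154),(302,122),(331,198),(257,227)]]; print(np.round(cs,1), np.mean(cs,0))
cv2.imwrite("pics/w1c.png",cv2.resize(c["image"][105:240,205:350],None,fx=5,fy=5,interpolation=cv2.INTER_CUBIC)[:,:,::-1])
E
```

```text
red [233.86486486 173.7972973 ] 74 [458.75817908  40.92323148  33.        ]
brass [277.93668122 174.47270742] 916
dark hull [278.34852118 189.62509992] 1251 1024
white [287.30927835 187.59793814] 97 ends [498.65153804  11.97247558] [514.75024242   9.98027743] dir 3.0184696276307554
hull on mid z [497.7786321   11.89762797  87.        ] width top 97
[[459.3  64.1  22. ]
 [549.9  48.5  22. ]
 [535.4 -41.9  22. ]
 [443.7 -27.2  22. ]] [497.08266546  10.85251589  22.        ]
```

View pics/w1c.png

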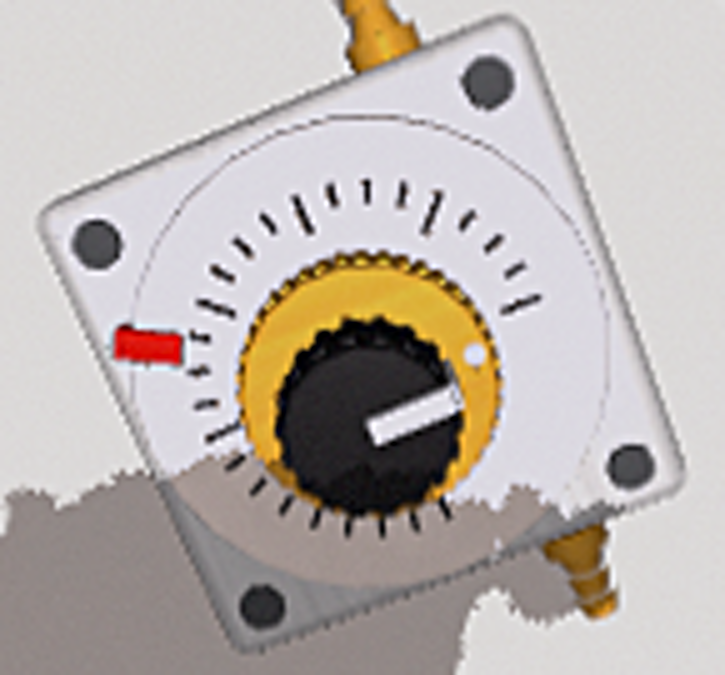

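Axis at about (497, 11). The marker is at about 142° in world and the pointer at about −6°, so the turn needed is about 148° counter-clockwise. I descend around the knob to TCP z ≈ 75, with the wrist turned further clockwise.

servo_tool(rows=[[-0.1,0.3,0,0,2,0],[-0.3,1.2,-0.1,0,7,0],[-0.5,2.7,-0.15,0,14,0],[-0.6,4.7,-0.17,0,22,0],[-0.6,7,-0.17,0,30,0],[-0.6,9.3,-0.17,0,38,0],[-0.6,11.3,-0.17,0,44,0],[-0.6,13,-0.17,0,47,0],[-0.6,14.2,-0.17,0,47,0],[-0.6,14.7,-0.17,0,47,0],[-0.6,14.7,-0.17,0,47,0],[-0.6,14.7,-0.17,0,47,0]])

```text
time: 3.35
ee_pos: [497.5, 11.6, 75.7]
orientation: [-1.57, -0.0, -2.941]
ft_force: [-0.3, -0.8, 0.1]
width: 1.004
```

Run:
```python
from h import *
o=get_obs(); print(o['qpos'].round(3),o['ee_pos'].round(1),o['orientation'].round(3),o['wrist_torque'].round(3))
```

```text
[-0.29   0.917  0.38   1.933 -0.761  0.439 -0.711] [497.5  11.6  75.7] [-1.57  -0.    -2.941] [-0.006  0.003  0.012]
```

servo_tool(rows=[[0,0,0,0,0,0],[0,0,0,0,0,0],[0,0,0,0,0,0],[0,0,0,0,0,0],[0,0,0,0,0,0],[0,0,0,0,0,0],[0,0,0,0,0,0],[0,0,0,0,0,0]], claw=255)

```text
time: 4.15
ee_pos: [497.6, 11.5, 76.0]
orientation: [-1.569, 0.0, -2.941]
ft_force: [-1.6, -0.8, 9.1]
width: 0.38
```

Run:
```python
from h import *
o=get_obs(); print(o['qpos'].round(3),o['ee_pos'].round(1),o['width'],o['ft_force'].round(2),o['wrist_torque'].round(3))
```

```text
[-0.29   0.916  0.38   1.933 -0.761  0.439 -0.711] [497.6  11.5  76. ] 0.38037825676389747 [-1.61 -0.84  9.1 ] [0.003 0.31  0.006]
```

Gripped at width 0.38 with little side force. Now turning counter-clockwise, rising 2 mm per rad.

servo_tool(rows=[[0,0,0,0,-2,0],[0,-0.02,0,0,-7,0],[0,-0.05,0,0,-14,0],[0,-0.07,0,0,-21,0],[0,-0.1,0,0,-29,0],[0,-0.13,0,0,-37,0],[0,-0.16,0,0,-45,0],[0,-0.19,0,0,-53,0],[0,-0.21,0,0,-61,0],[0,-0.24,0,0,-69,0],[0,-0.27,0,0,-77,0],[0,-0.3,0,0,-85,0],[0,-0.33,0,0,-93,0],[0,-0.35,0,0,-101,0],[0,-0.38,0,0,-109,0],[0,-0.41,0,0,-117,0],[0,-0.44,0,0,-125,0],[0,-0.46,0,0,-132,0],[0,-0.48,0,0,-137,0],[0,-0.49,0,0,-140,0]])

```text
time: 6.15
ee_pos: [498.6, 11.4, 81.1]
orientation: [-1.57, -0.003, -0.494]
ft_force: [6.5, -1.0, -2.1]
width: 0.382
```

Run:
```python
from h import *
o=get_obs(); print(o['qpos'].round(3),o['ee_pos'].round(1),o['orientation'].round(3),o['width'],o['ft_force'].round(2),o['wrist_torque'].round(3))
c=read_camera("wrist"); np.save("pics/wrist2.npy",c,allow_pickle=True); save(c,"wrist2")
print(proj(c,np.array([497.2,11.2,97])),proj(c,np.array([458.8,41,33])))
```

```text
[-0.016  0.864 -0.131  1.921  0.28   0.371  0.714] [498.6  11.4  81.1] [-1.57  -0.003 -0.494] 0.3819699632632444 [ 6.46 -1.02 -2.09] [-0.052 -1.231 -0.102]
(np.float64(278.1570089980731), np.float64(287.06914177484964)) (np.float64(291.7612124475335), np.float64(157.44871354804678))
```

View pics/wrist2.png

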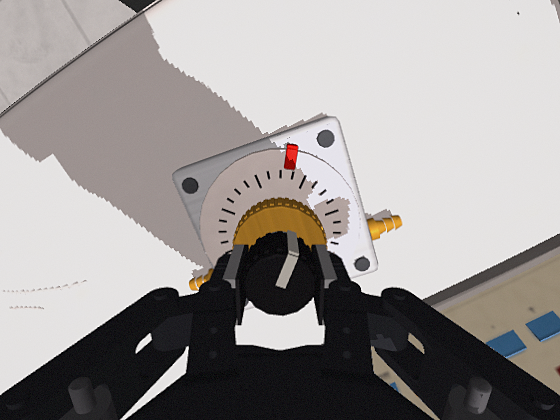

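The pointer runs from (281,287) to (293,235), with the red tab at (291,157). Measuring the angle at the knob's top plane.

```bash
cat > m2.py <<'E'
from h import *
import sys
c=np.load(sys.argv[1],allow_pickle=True).item(); x0,y0,x1,y1=map(int,sys.argv[2:6]); zt=float(sys.argv[6]); ax=np.array([float(sys.argv[7]),float(sys.argv[8])])
im=c["image"].astype(int); hsv=cv2.cvtColor(c["image"],cv2.COLOR_RGB2HSV)
r,g,b=im[...,0],im[...,1],im[...,2]
vs,us=np.nonzero((r>150)&(g<80)&(b<80)); 
n,l,st,ce=cv2.connectedComponentsWithStats(((r>150)&(g<80)&(b<80)).astype(np.uint8))
pr=proj(c,np.array([458.8,41,33])); i=1+np.argmin(np.linalg.norm(ce[1:]-pr,axis=1)); pm=onz(c,*ce[i],33)[:2]; am=np.degrees(np.arctan2(*(pm-ax)[::-1]))
print("marker",ce[i],st[i,4],pm,"r",np.linalg.norm(pm-ax),"ang",am)
w=np.zeros(r.shape,np.uint8); w[y0:y1,x0:x1]=1
m=((im.min(2)>85)&(hsv[...,1]<70)).astype(np.uint8)*w
n,l,st,ce=cv2.connectedComponentsWithStats(m); i=1+np.argmax(st[1:,4]); print("comp",st[i])
q=np.argwhere(l==i); P=np.array([onz(c,u,v,zt)[:2] for v,u in q]); mm=P.mean(0); V=np.linalg.svd(P-mm)[2][0]; V*=np.sign(V@(mm-ax)); p=(P-mm)@V
print("line mean",mm,"ends",mm+V*p.min(),mm+V*p.max(),"dir",np.degrees(np.arctan2(V[1],V[0])),"mean-from-axis",np.degrees(np.arctan2(*(mm-ax)[::-1])))
E
python3 m2.py pics/wrist2.npy 265 225 312 295 97 497.1 11; python3 m2.py pics/wrist2.npy 265 256 312 295 97 497.1 11;python3 - <<'E'
from h import *
c=np.load("pics/wrist2.npy",allow_pickle=True).item()
cv2.imwrite("pics/w2c.png",cv2.resize(c["image"][140:320,220:345],None,fx=4,fy=4,interpolation=cv2.INTER_CUBIC)[:,:,::-1])
cs=[onz(c,u,v,22) for u,v in [(190,186),(325,138),(362,264)]]; print(np.round(cs,1),"ctr",(cs[0]+cs[2])/2)
E
```

```text
marker [291.78481013 152.44936709] 158 [456.17191659  42.39855026] r 51.58465828412381 ang 142.50587991245715
comp [276 230  23  59 588]
line mean [487.95482445  21.26821416] ends [498.31545626  12.61025049] [477.3837632   30.10202526] dir 140.11585140517155 mean-from-axis 131.68920569855072
marker [291.78481013 152.44936709] 158 [456.17191659  42.39855026] r 51.58465828412381 ang 142.50587991245715
comp [276 256  22  33 361]
line mean [491.94539288  18.06470909] ends [497.30768163  11.90520428] [486.62340487  24.17792162] dir 131.04189828135162 mean-from-axis 126.11552435817194
[[445.1 -26.5  22. ]
 [459.5  64.6  22. ]
 [551.   49.6  22. ]] ctr [498.05256235  11.53421762  22.        ]
```

View pics/w2c.png

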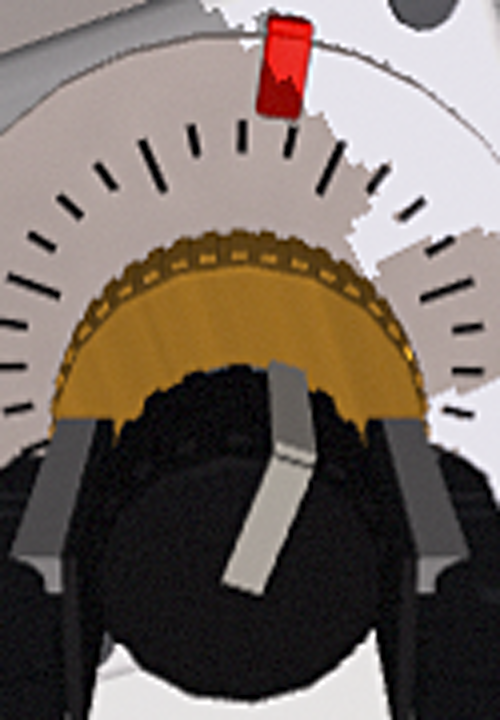

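The white line folds down the knob's side. On top it runs from (280,286) to (294,254). The tab is partly in shadow, so I use its full outline.

Run:
```python
from h import *
c=np.load("pics/wrist2.npy",allow_pickle=True).item()
f=lambda x,y,z: onz(c,220+x/4-.4,140+y/4-.4,z)[:2]
ang=lambda d: np.degrees(np.arctan2(d[1],d[0]))
ax=np.array([498.05,11.53])
for z in(96,97,98):
    a=f(243,585,z);b=f(297,458,z); print(z,a,b,np.linalg.norm(b-a),ang(b-a),ang(b-ax))
# tab top outline inner/outer centre
i=f(280,112,33);o=f(289,36,33); print(i,o,ang((i+o)/2-ax),ang(o-i),np.linalg.norm((i+o)/2-ax))
c=np.load("pics/wrist1.npy",allow_pickle=True).item()
g=lambda x,y,z: onz(c,205+x/5-.4,105+y/5-.4,z)[:2]
ax=np.array([497.1,10.9]);i=g(183,347,33);o=g(115,344,33); print("w1 tab",ang((i+o)/2-ax),ang(o-i)); a=g(370,435,92);b=g(455,397,92);print("w1 line",a,b,ang(b-a),ang(b-ax))
```

```text
96 [497.67101936  12.04831735] [486.69471842  24.52414114] 16.61702023834958 131.34150276966074 131.14946399950375
97 [497.11533618  12.34401506] [486.2334754   24.71249677] 16.474047281060233 131.34150276966085 131.87240996550858
98 [496.559653    12.63971276] [485.77223239  24.9008524 ] 16.331074323770853 131.34150276966082 132.55966325754366
[463.6025722   37.00122385] [454.17694347  43.49197268] 143.74703061226404 145.44762621812265 48.56096768025966
w1 tab 141.73296400853073 145.68982762480195
w1 line [497.67927258  11.27567704] [514.28006408   9.27455341] -6.873490454516502 -5.404800810355142
```

Marker at about 143°, pointer at about 131.5°: 11.5° more, then release and go straight up for a look.

servo_tool(rows=[[0,0,0,0,-3,0],[0,-0.02,0,0,-7,0],[0,-0.03,0,0,-10,0],[0,-0.04,0,0,-11.5,0],[0,-0.04,0,0,-11.5,0],[0,-0.04,0,0,-11.5,0],[0,-0.04,0,0,-11.5,0]])

```text
time: 6.9
ee_pos: [498.7, 11.5, 81.5]
orientation: [-1.571, -0.003, -0.292]
ft_force: [2.0, 0.7, -2.1]
width: 0.381
```

servo_tool(rows=[[0,0,0,0,0,0],[0,0,0,0,0,0],[0,0,0,0,0,0],[0,0,0,0,0,0],[0,0,0,0,0,0],[0,0,0,0,0,0],[0,-0.5,0,0,0,0],[0,-2,0,0,0,0],[0,-4,0,0,0,0],[0,-6,0,0,0,0],[0,-7.5,0,0,0,0],[0,-8,0,0,0,0],[0,-8,0,0,0,0],[0,-8,0,0,0,0]], claw=0)

```text
time: 8.3
ee_pos: [498.2, 11.5, 161.0]
orientation: [-1.571, -0.003, -0.292]
ft_force: [0.0, -0.2, 0.2]
width: 0.998
```

Run:
```python
from h import *
o=get_obs(); print(o['qpos'].round(3),o['ee_pos'].round(1),o['orientation'].round(3),o['width'],o['ft_force'].round(2),o['wrist_torque'].round(3))
c=read_camera("wrist"); np.save("pics/wrist3.npy",c,allow_pickle=True)
u,v=map(int,proj(c,np.array([490,20,60]))); print(u,v); x0=max(u-75,0); y0=max(v-75,0); print(x0,y0)
cv2.imwrite("pics/w3c.png",cv2.resize(c["image"][y0:y0+150,x0:x0+150],None,fx=4,fy=4,interpolation=cv2.INTER_CUBIC)[:,:,::-1])
```

```text
[ 0.055  0.725 -0.256  1.86   0.308  0.593  0.883] [498.2  11.5 161. ] [-1.571 -0.003 -0.292] 0.998049263397073 [ 0.04 -0.17  0.25] [-0.005  0.034 -0.024]
286 196
211 121
```

View pics/w3c.png

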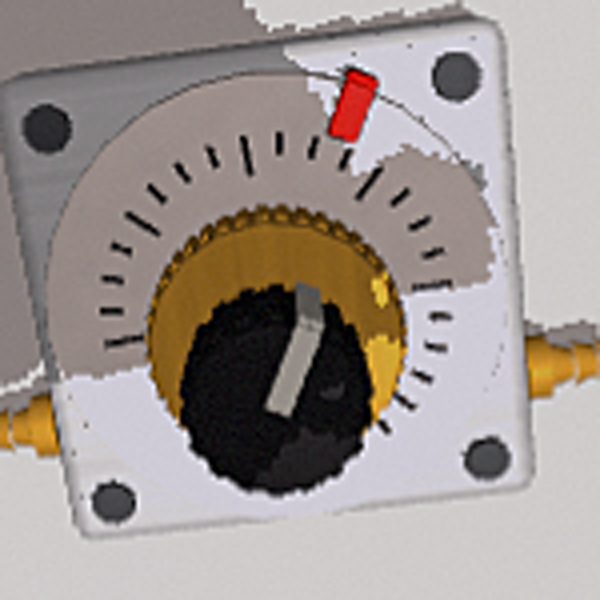

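The crop shows the pointer's top part from (280,408) to (313,322), the tab from (344,135) to (362,78), and all four bolts.

Run:
```python
from h import *
c=np.load("pics/wrist3.npy",allow_pickle=True).item()
f=lambda x,y,z: onz(c,211+x/4-.4,121+y/4-.4,z)[:2]
ang=lambda d: np.degrees(np.arctan2(d[1],d[0]))
B=[f(*p,22) for p in[(47,128),(457,76),(487,457),(113,502)]]; ax=np.mean(B,0); print("axis",ax, "base dirs",ang(B[1]-B[0]),ang(B[2]-B[1]),ang(B[2]-B[3]),ang(B[3]-B[0]))
a=f(280,408,97.2);b=f(313,322,97.2); print("line",a,b,np.linalg.norm(b-a),ang(b-a),ang(b-ax))
i=f(344,135,33);o=f(362,78,33); m=(i+o)/2;print("tab",m,ang(m-ax),ang(o-i),np.linalg.norm(m-ax))
# brass ring top outline, rough
```

```text
axis [497.40273972  11.73470372] base dirs 80.35821707134168 -9.740182526519067 80.66294987220915 -9.755709758489175
line [496.66091896  12.67159535] [483.42004448  22.48236066] 16.479437886266247 143.46357300540896 142.452684460948
tab [458.33600601  40.71888264] 143.4277418931067 146.4717538398629 48.644550672127444
```

Pointer at about 143.0°, tab at about 143.4°, so the knob is on the marker. Now I descend with the jaws open around the lock ring to TCP z ≈ 51, then close.

servo_tool(rows=[[0,0.3,0,0,0,0],[-0.03,1.5,-0.01,0,0,0],[-0.05,3,-0.02,0,0,0],[-0.05,5,-0.02,0,0,0],[-0.05,7,-0.02,0,0,0],[-0.05,9,-0.02,0,0,0],[-0.05,10.3,-0.02,0,0,0],[-0.05,10.9,-0.02,0,0,0],[-0.05,11,-0.02,0,0,0],[-0.05,11,-0.02,0,0,0],[-0.05,11,-0.02,0,0,0]])

```text
time: 9.45
ee_pos: [498.1, 11.3, 51.4]
orientation: [-1.571, -0.003, -0.292]
ft_force: [-1.3, 0.3, -0.7]
width: 0.998
```

servo_tool(rows=[[0,0,0,0,0,0],[0,0,0,0,0,0],[0,0,0,0,0,0],[0,0,0,0,0,0],[0,0,0,0,0,0],[0,0,0,0,0,0],[0,0,0,0,0,0]], claw=255)

```text
time: 10.15
ee_pos: [498.4, 11.6, 52.0]
orientation: [-1.57, -0.004, -0.292]
ft_force: [-2.6, 0.3, 14.4]
width: 0.607
```

Run:
```python
from h import *
o=get_obs(); print(o['qpos'].round(3),o['ee_pos'].round(1),o['orientation'].round(3),o['width'],o['ft_force'].round(2),o['wrist_torque'].round(3),o['joint_torque'].round(3))
```

```text
[-0.009  0.921 -0.144  1.933  0.386  0.311  0.814] [498.4  11.6  52. ] [-1.57  -0.004 -0.292] 0.6069755169711607 [-2.55  0.33 14.39] [0.305 0.371 0.009] [ 6.9800e-01 -8.0959e+01 -1.8000e-02 -8.2170e+00  2.1800e-01 -3.2200e-01
  8.0000e-03]
```

Ring gripped at width 0.607. The first 80° clockwise are surely free (at least 92° short of tight). After that I go in small steps and watch the torque.

servo_tool(rows=[[0,0,0,0,2,0],[0,0.02,0,0,7,0],[0,0.04,0,0,14,0],[0,0.06,0,0,21,0],[0,0.08,0,0,29,0],[0,0.1,0,0,37,0],[0,0.13,0,0,45,0],[0,0.15,0,0,53,0],[0,0.17,0,0,61,0],[0,0.19,0,0,68,0],[0,0.21,0,0,74,0],[0,0.22,0,0,78,0],[0,0.22,0,0,80,0],[0,0.22,0,0,80,0]])

```text
time: 11.55
ee_pos: [498.2, 11.4, 50.0]
orientation: [-1.567, -0.0, -1.689]
ft_force: [-3.0, -1.3, 5.6]
width: 0.609
```

```bash
cat > s.py <<'E'
from h import *
o=get_obs(); print(o['time'],o['qpos'].round(3),o['ee_pos'].round(1),o['orientation'].round(3),o['width'].round(3),o['ft_force'].round(2),o['wrist_torque'].round(3),'q7 torque',o['joint_torque'][[4,6]].round(3))
E
python3 s.py
```

```text
Traceback (most recent call last):
  File "s.py", line 2, in <module>
    o=get_obs(); print(o['time'],o['qpos'].round(3),o['ee_pos'].round(1),o['orientation'].round(3),o['width'].round(3),o['ft_force'].round(2),o['wrist_torque'].round(3),'q7 torque',o['joint_torque'][[4,6]].round(3))
                                                                                                   ^^^^^^^^^^^^^^^^
AttributeError: 'float' object has no attribute 'round'
```

servo_tool(rows=[[0,0.01,0,0,3,0],[0,0.02,0,0,6,0],[0,0.03,0,0,9,0],[0,0.03,0,0,12,0]])

```text
time: 11.95
ee_pos: [498.1, 11.5, 49.7]
orientation: [-1.567, 0.0, -1.902]
ft_force: [-3.2, -1.0, 3.0]
width: 0.608
```

```bash
sed -i "s/o\['width'\].round(3)/o['width']/" s.py; python3 s.py
```

```text
11.95 [-0.155  0.932  0.124  1.938 -0.352  0.288 -0.074] [498.1  11.5  49.7] [-1.567  0.    -1.902] 0.6078523225553365 [-3.18 -0.99  2.95] [-0.151  0.473  0.104] q7 torque [0.57  0.846]
```

servo_tool(rows=[[0,0.01,0,0,3,0],[0,0.02,0,0,6,0],[0,0.02,0,0,8,0]])

```text
time: 12.25
ee_pos: [498.1, 11.5, 49.5]
orientation: [-1.567, 0.001, -2.043]
ft_force: [-2.9, -2.8, 5.8]
width: 0.606
```

```bash
python3 s.py
```

```text
12.25 [-0.168  0.935  0.148  1.939 -0.416  0.293 -0.152] [498.1  11.5  49.5] [-1.567e+00  1.000e-03 -2.043e+00] 0.6058324602667275 [-2.93 -2.75  5.82] [-0.712  0.527  2.91 ] q7 torque [-2.775 -2.518]
```

The resisting torque jumped from 0.10 to 2.9 N m, so the hard stop has been met. I hold one row to confirm it is static, then ease back.

servo_tool(rows=[[0,0,0,0,0,0],[0,0,0,0,0,0]])

```text
time: 12.45
ee_pos: [498.1, 11.5, 49.6]
orientation: [-1.567, 0.0, -2.041]
ft_force: [-1.9, -3.1, 4.7]
width: 0.607
```

```bash
python3 s.py
```

```text
12.45 [-0.168  0.935  0.148  1.939 -0.416  0.293 -0.151] [498.1  11.5  49.6] [-1.567  0.    -2.041] 0.6067664221277886 [-1.86 -3.06  4.69] [-0.801  0.543  2.773] q7 torque [-3.04  -2.834]
```

Static at 2.8 N m against 0.12 N m running friction: tight, after about 1.7 rad and 2.8 mm of travel. I ease the wind-up slightly, keeping clockwise torque on, then release and lift.

servo_tool(rows=[[0,0,0,0,-1,0],[0,0,0,0,-2,0],[0,0,0,0,-2,0]])

```text
time: 12.75
ee_pos: [498.1, 11.5, 49.6]
orientation: [-1.567, 0.0, -2.005]
ft_force: [-2.0, -2.3, 5.2]
width: 0.609
```

```bash
python3 s.py
```

```text
12.75 [-0.165  0.934  0.142  1.939 -0.399  0.292 -0.131] [498.1  11.5  49.6] [-1.567  0.    -2.005] 0.6092697772486573 [-2.01 -2.26  5.17] [-0.608  0.469  2.031] q7 torque [-1.979 -1.737]
```

servo_tool(rows=[[0,0,0,0,0,0],[0,0,0,0,0,0],[0,0,0,0,0,0],[0,0,0,0,0,0],[0,0,0,0,0,0],[0,0,0,0,0,0],[0,-0.5,0,0,0,0],[0,-2,0,0,0,0],[0,-4,0,0,0,0],[0,-6,0,0,0,0],[0,-8,0,0,0,0],[0,-10,0,0,0,0],[0,-11.5,0,0,0,0],[0,-12,0,0,0,0],[0,-12,0,0,0,0],[0,-12,0,0,0,0]], claw=0)

```text
time: 14.35
ee_pos: [497.5, 11.8, 169.0]
orientation: [-1.568, -0.0, -2.005]
ft_force: [0.8, -0.6, -0.5]
width: 1.002
```

```bash
python3 s.py
python3 - <<'E'
from h import *
c=read_camera("wrist"); np.save("pics/wrist4.npy",c,allow_pickle=True)
u,v=map(int,proj(c,np.array([490,20,60]))); x0=max(u-75,0); y0=max(v-75,0); print(x0,y0)
cv2.imwrite("pics/w4c.png",cv2.resize(c["image"][y0:y0+150,x0:x0+150],None,fx=4,fy=4,interpolation=cv2.INTER_CUBIC)[:,:,::-1])
E
```

```text
14.35 [-0.243  0.725  0.28   1.864 -0.33   0.595 -0.19 ] [497.5  11.8 169. ] [-1.568 -0.    -2.005] 1.001679596087062 [ 0.77 -0.58 -0.54] [-0.069 -0.028 -0.027] q7 torque [ 0.037 -0.02 ]
192 125
```

View pics/w4c.png

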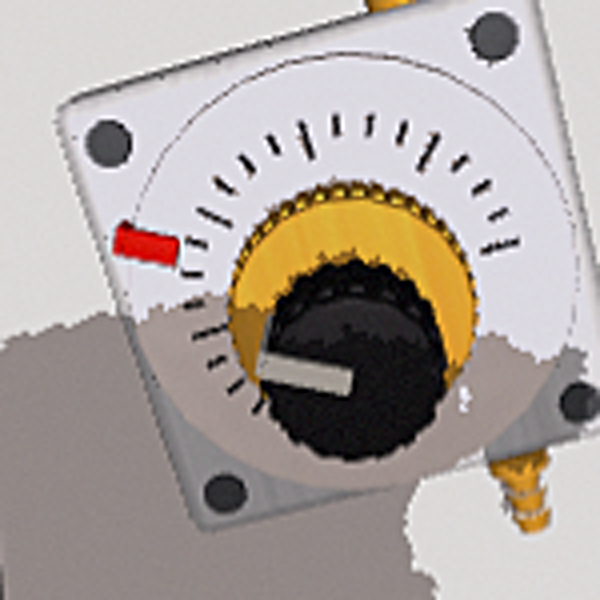

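The pointer's top part runs from (352,382) to (262,364), and the tab from (180,250) to (115,240).

Run:
```python
from h import *
c=np.load("pics/wrist4.npy",allow_pickle=True).item()
f=lambda x,y,z: onz(c,192+x/4-.4,125+y/4-.4,z)[:2]
ang=lambda d: np.degrees(np.arctan2(d[1],d[0]))
B=[f(*p,22) for p in[(109,143),(493,36),(580,402),(225,493)]]; ax=np.mean(B,0); print("axis",ax)
a=f(352,382,97.2);b=f(266,365,97.2); print("line",a,b,np.linalg.norm(b-a),ang(b-a),ang(b-ax))
i=f(180,250,33);o=f(115,240,33); m=(i+o)/2;print("tab",m,ang(m-ax),ang(o-i),np.linalg.norm(m-ax))
```

```text
axis [497.31864376  11.75967985]
line [497.18875748  12.04587228] [484.5930718   21.47829856] 15.736008488778563 143.17186671279293 142.63074488104616
tab [459.26613431  40.98274926] 142.4769286996363 145.94270386035205 47.9789668617743
```

Pointer at about 143°, tab at about 142.5–143.5°: still on the marker. The ring is tight and the gripper is clear, so I hand in.

```bash
python3 -c "
from rig import finish_job; print(finish_job())"
```

```text
the job is handed in; nothing more can be done
None
```

The valve is open to the marker and the lock ring is tight. The job is handed in after about 14.4 s of robot time.

- **Knob:** I turned it about 151° counter-clockwise in a single grip, so no regripping was needed, then let go. The last wrist picture puts the pointer at 142.6–143.2° and the marker at about 142.5°. An earlier picture gave the marker as 143.4°. They agree within about 1°.
- **Lock ring:** I gripped it below the knob and turned it about 1.7 rad clockwise. The resisting torque then jumped from about 0.1 to 2.9 N m, and it held at 2.8 N m when I stopped. That is well past the 0.5 N m you called plenty. I took this as the hard stop. I eased off to 2.0 N m before opening the fingers.
- **Final state:** The gripper is open and about 70 mm above the knob, with wrist forces near zero.

**Checks that disagreed or were not made:**
- The tab's own edges read 145.5–146.5°, 2–3° more than the direction of its centre. I went by the centre.
- The ring's tightness was judged by torque and turn angle only; the gap under it was not seen.
- The bystanders were not photographed again. The arm felt no contact with anything but the valve.

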